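# Gather the stoppers in the pouring corner of a tray

## Robot

A 6-joint arm with a two-finger parallel gripper is mounted at the origin on a cart in front of the work surface, level with it; the furniture and walls round the work are solid. World frame = base frame: x ahead of the robot, y to its left, z up, the work surface at z = 0. Lengths are in m, angles in rad, forces in N, time in s.
With the tool pointing down it reaches from about 0.225 to 0.875 m from the base axis. Payload 3.4 kg.
Tool frame: the origin (TCP) lies midway between the tips of the shut fingers; the grasp point (between the pads) lies 19 mm behind it (manip.grasp_offset is the distance from the TCP to the grasp point, in m); x points along the fingers, y is the direction in which the jaws open and shut, and the axes are right-handed (so a half turn about x gives the same grasp; the last joint's range is limited). The gripper opens to 85 mm and grips with 20 to 120 N. Pads are 22 mm wide; open, the fingers measure 114 mm over their backs; the gripper's body (76 mm by 85 mm) begins 54 mm behind the grasp point. The pads swing forward as they close: fully open they stand 13 mm farther back than shut.
Start: joints at [1.031, 0.276, 1.505, -0, 1.361, -0.121], TCP at [0.234, 0.525, 0.231] pointing down, gripper open.
Joint ranges: [-2.89, 2.89], [-0.75, 2.08], [0.22, 2.7], [-1.18, 4.32], [0.11, 2.71], [-2.7, 2.7]. Speed limits (rad/s): [2.57, 2.57, 3.14, 3.14, 3.14, 3.14].

## Interface

Orientations are given as a unit quaternion [w, x, y, z].
In Python, from rig import manip gives the robot as it stands.
- The arm moves only by the shell command python3 -m creep 'ROWS' [OPENING] [FORCE]. ROWS is a JSON object of lists of equal length, an entry for each row: "delta_pos": the shift along the tool's x, y, z in cm, a list of three; "dr": the turn, a rotation vector about the tool's x, y, z in rad, a list of three. In form: {"delta_pos": [[dx, dy, dz], ...], "dr": [[rx, ry, rz], ...]}. A call has 1 to 10 rows; each row is the pose to reach, as a shift and turn from the pose commanded when the call began, along the tool's axes at that moment; what a row does not reach only later rows make up. A row lasts 1/10 s, in which the tool goes at most 50 mm and 8.59 degrees, less where a joint would pass 70% of its speed; a pose out of reach is approached as far as the arm can. A call with a gripper value outside its range is refused whole. OPENING is the opening, from -1 (shut) to 1 (fully open), set as the call begins (- or left out, the last holds). The fingers move at their own pace and stop on an object; FORCE is the grip in N (left out, the last holds). Time passes only in rows, so rows that repeat a pose let the fingers close. It gives the time, the measured TCP pose, the force and the opening at its end, in the units of the state.
- manip.get_state(): the state, without advancing time (a new reading comes with each control period).
- manip.get_image(name): name is "scene" or "top" or "wrist"; returns a dict with "pixels" (480x640x3 uint8, blue, green, red), "depth" (480x640 float32, m along the optical axis (not along the pixel's ray), 0 where there is no reading), "intrinsics" (3x3 intrinsics, pixels), "k1" (the pictures are not rectified: a ray, as slopes to the right and down, at radius r is drawn at 1 + k1 r^2 times it, then the intrinsics apply), "rvec" (rotation vector, rad) and "tvec" (3), from world to camera coordinates, as OpenCV has them. Camera axes: x right, y down, z forward; pixel columns grow to the right and rows downward; lengths in m; the calibration is good to about 2 mm. A picture is of the moment at which its call begins.
- manip.sign_off(): hands the job in, once; it reports no verdict.
The state is a dict: "clock": time; "qpos": joint angles; "qd": joint speeds; "effort": joint torques, N m; "position": TCP position; "ee_rot": TCP orientation; "contact_force": force on the tool from outside, world axes, zero at the start; "moment": the same for the moment, N m; "width": finger opening in m.
Only numpy, scipy, OpenCV 4.12 (cv2) and the standard library are available. Lean on these libraries where they do the work, as an engineer would, in place of code of your own. Each camera call takes 0.05 s, during which the arm holds its last target. There are 200 camera calls.

## Task

Set the stray small stopper from the white bench mat into the parts tray with the other three, leaving those three and the bigger stopper untouched. Then lift the tray clear of the bench by its handle and tilt it so that the pouring corner is lowest and all four stoppers slide together into that corner, without spilling any. Finish while holding the tray still in the air, tilted, with the stoppers gathered in the corner.

Things in the scene. Friction and masses are not known exactly. Their poses are not given: they have to be found in the camera images.
- tray: open tray of smooth white plastic, about 0.35 kg; origin at the centre of its underside, z up. Inside 220 mm along x by 140 mm along y; walls 3 mm thick and 45 mm high from the underside, floor 4 mm thick. Steel handle bar across the middle, along y. Three stoppers stand in its +x half; its -x half, with the pouring corner, is empty.
- tray_handle (a point): centre of the tray's handle bar, 81 mm above the tray's underside; axes as the tray's. The steel bar runs along y, 14 mm thick (along x), 18 mm tall (72 to 90 mm above the underside), 155 mm long, on a strap at each end; the space below it is open. To be gripped from above across its 14 mm.
- tray_corner (a point): pouring corner: floor and both walls meet here inside the tray, at (-110, -70, 4) mm in its frame; axes as the tray's. Both walls dip to 30 mm over the last 45 mm and a small spout sticks out 20 mm. The plastic is slippery (friction about 0.2): stoppers start to slide at 10 to 15 degrees; at 30 to 36 degrees of tilt, sloping equally along x and y, they slide along the walls into the corner.
- stopper_1_center (a point): one of three stoppers in the tray: black conical rubber stopper, 25 mm across and 24 mm tall, 13 g, standing upright; the point is its centre, half-way up (12 mm above its underside)
- stopper_2_center (a point): one of three stoppers in the tray: black conical rubber stopper, 25 mm across and 24 mm tall, 13 g, standing upright; the point is its centre, half-way up (12 mm above its underside)
- stopper_3_center (a point): one of three stoppers in the tray: black conical rubber stopper, 25 mm across and 24 mm tall, 13 g, standing upright; the point is its centre, half-way up (12 mm above its underside)
- stray_center (a point): the stray stopper, alone on a thin white bench mat (2 mm thick, fixed, 120 by 240 mm) to the right of the tray: black conical rubber stopper, 25 mm across and 24 mm tall, 13 g, standing upright; the point is its centre, half-way up (12 mm above its underside)
- stopper_1: the stopper of stopper_1_center; origin at the centre of its underside
- stopper_2: the stopper of stopper_2_center; origin at the centre of its underside
- stopper_3: the stopper of stopper_3_center; origin at the centre of its underside
- big_center (a point): bystander: a bigger stopper, 32 mm across and 28 mm tall, orange, on the bench farther right; the point is its centre, half-way up
- stray_stopper: the stopper of stray_center; origin at the centre of its underside

How it is judged:
By the outcome, as a careful person would: the job done as asked, in the order asked, and still so for the second after the job is handed in, while the arm keeps its last pose, push and grip.
It also fails if it takes over 54 s, if anything falls off the work surface, if the arm or the gripper's body presses on something with over 40 N, if the wrist force passes 120 N, or if a joint passes its speed limit or range.

## Working session

There is one attempt and no reset: what is moved stays moved. The work goes in short steps, Python scripts to look and compute and a shell command to move; the robot and the scene stay as the last step left them, time stands still between calls to the robot, and variables do not carry over. Pictures are saved under pics/ and viewed, about 8 in all and at most 12, crops included, and the job is handed in when it is done.

```bash
ls; mkdir -p pics; cat > h.py <<'E'
import numpy as np, cv2
from scipy.spatial.transform import Rotation as R
from rig import manip
def grab(n, f=None):
    im=manip.get_image(n); im={k:(np.array(v) if k!='k1' else v) for k,v in im.items()}
    if f: cv2.imwrite('pics/'+f,im['pixels'])
    np.savez('/tmp/%s.npz'%n,**im)
    return im
def ray(im,uv):
    K=im['intrinsics'];uv=np.atleast_2d(uv).astype(float)
    d=np.c_[(uv[:,0]-K[0,2])/K[0,0],(uv[:,1]-K[1,2])/K[1,1]]
    s=d.copy()
    for _ in range(10): s=d/(1+im['k1']*(s**2).sum(1,keepdims=True))
    Rm=cv2.Rodrigues(im['rvec'].astype(float))[0]
    c=-Rm.T@im['tvec'].ravel()
    return c,np.c_[s,np.ones(len(s))]@Rm   # depth-scaled dirs
def onz(im,uv,z):
    c,d=ray(im,uv); return c+d*((z-c[2])/d[:,2])[:,None]
def proj(im,P):
    Rm=cv2.Rodrigues(im['rvec'].astype(float))[0]
    p=np.atleast_2d(P)@Rm.T+im['tvec'].ravel(); s=p[:,:2]/p[:,2:]
    s=s*(1+im['k1']*(s**2).sum(1,keepdims=True)); K=im['intrinsics']
    return np.c_[s[:,0]*K[0,0]+K[0,2],s[:,1]*K[1,1]+K[1,2]]
def cloud(im):
    v,u=np.mgrid[0:480,0:640]; c,d=ray(im,np.c_[u.ravel(),v.ravel()])
    return (c+d*im['depth'].ravel()[:,None]).reshape(480,640,3)
def rot(): 
    q=manip.get_state()['ee_rot']; return R.from_quat([q[1],q[2],q[3],q[0]])
E
python3 - <<'E'
from h import *
a=grab('scene','s0.png');b=grab('top','t0.png')
for im in(a,b): print(im['intrinsics'],im['k1'],ray(im,[[320,240]]))
s=manip.get_state();print(s, manip.grasp_offset);print(rot().as_matrix())
E
```

```text
pics
[[537.74750391   0.         309.84524734]
 [  0.         537.74750391 241.555366  ]
 [  0.           0.           1.        ]] -0.08186197730417705 (array([-0.0178176 , -0.93661406,  0.75685558]), array([[ 0.44849928,  0.72020112, -0.52964491]]))
[[513.53940416   0.         312.96223891]
 [  0.         513.53940416 241.28641323]
 [  0.           0.           1.        ]] -0.003928537212682637 (array([4.42724880e-01, 7.25775809e-05, 1.29066344e+00]), array([[ 0.07499725, -0.00869997, -0.9972431 ]]))
{'clock': 0.1, 'qpos': array([ 1.03098294e+00,  2.76547697e-01,  1.50601049e+00,  2.73967615e-05,
        1.36072014e+00, -1.21032865e-01]), 'qd': array([-0.00161851, -0.00013547, -0.00443252,  0.00144461, -0.00020213,
        0.00118666]), 'effort': array([ 1.30602810e-03, -4.17697477e+01, -2.46405047e+01, -1.19339406e-04,
        5.85678368e-03,  3.27266662e-06]), 'position': array([0.23358812, 0.52489372, 0.23051556]), 'ee_rot': array([ 0.69145905,  0.14642297,  0.69186369, -0.1475443 ]), 'contact_force': array([-0.0762393 , -1.26119206, -0.69071132]), 'moment': array([-0.04154683, -0.06869749,  0.0029044 ]), 'width': 0.08520415327860087} 0.0187
[[-8.89379118e-04  4.06651151e-01  9.13583083e-01]
 [-1.43220536e-03  9.13581990e-01 -4.06652059e-01]
 [-9.99998579e-01 -1.67010644e-03 -2.30112786e-04]]
```

View pics/t0.png

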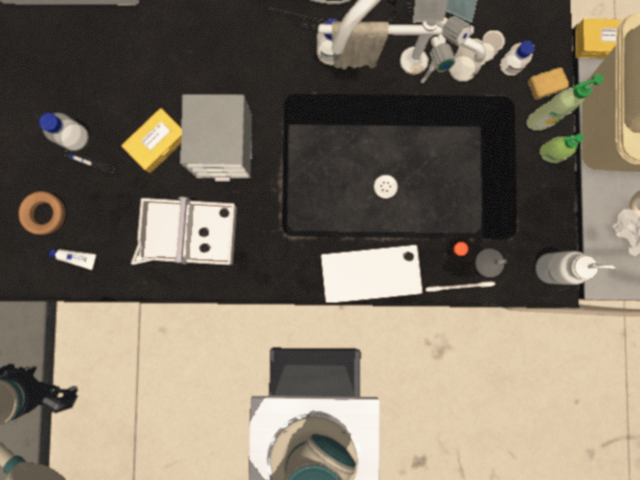

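View pics/s0.png

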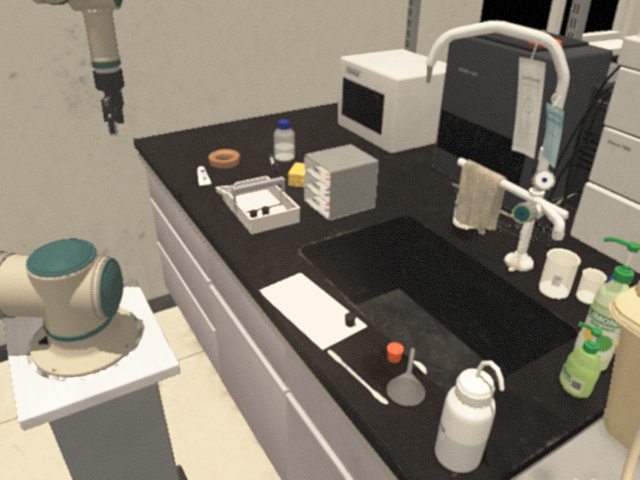

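The top view shows the tray at about (187,232) with its spout at the lower left (137,262), so tray x is roughly world -y. Its handle bar is near column 184. The three stoppers are at (223,213), (205,232) and (203,247), the stray at (408,257), orange at (461,249), and a grey box behind the tray at (215,137). The scene view agrees.

```bash
python3 - <<'E'
from h import *
L=lambda n:dict(np.load('/tmp/%s.npz'%n))
a,b=L('scene'),L('top'); 
for im in(a,b): im['k1']=float(im['k1'])
hsv=cv2.cvtColor(b['pixels'],cv2.COLOR_BGR2HSV); C=cloud(b)
# stoppers: dark blobs in white things
dark=(b['pixels'].max(2)<70).astype(np.uint8)
def blobs(m,x0,y0,x1,y1,zt,lo=20,hi=400):
    n,l,s,c=cv2.connectedComponentsWithStats(m[y0:y1,x0:x1])
    for i in range(1,n):
        if lo<s[i,4]<hi:
            uv=c[i]+[x0,y0]; print(uv,s[i],onz(b,uv,zt),'z',np.median(C[y0:y1,x0:x1][l==i][:,2]), np.percentile(C[y0:y1,x0:x1][l==i][:,2],90))
print('tray st');blobs(dark,188,202,234,261,.022)
print('stray');blobs(dark,325,248,418,298,.02)
org=((hsv[...,0]<12)&(hsv[...,1]>150)&(hsv[...,2]>120)).astype(np.uint8)
print('org');blobs(org,445,235,480,265,.02)
# mat
w=((hsv[...,2]>150)&(hsv[...,1]<60)).astype(np.uint8)
m=np.zeros_like(w);m[240:305,315:428]=w[240:305,315:428]
c=max(cv2.findContours(m,0,2)[0],key=cv2.contourArea);box=cv2.boxPoints(cv2.minAreaRect(c));print('mat',onz(b,box,.002))
m=np.zeros_like(w);m[192:270,125:240]=w[192:270,125:240]
c=max(cv2.findContours(m,0,2)[0],key=cv2.contourArea);r=cv2.minAreaRect(c);print('tray',r,onz(b,cv2.boxPoints(r),.045))
# box heights, handle heights from depth
print('box',C[100:170:30,185:248:20].round(3).tolist())
H=(C[...,2]>.065)&(C[...,2]<.11);H[:190]=0;H[275:]=0;H[:,:165]=0;H[:,205:]=0
P=C[H];print('handle n',len(P),P.mean(0),P.min(0),P.max(0)); d=np.linalg.svd(P[:,:2]-P[:,:2].mean(0))[2][0];print(d)
E
python3 - <<'E'
import cv2
i=cv2.imread('pics/t0.png');t=cv2.resize(i[185:275,120:245],None,fx=6,fy=6,interpolation=2)
cv2.imwrite('pics/t0c.png',t)
E
```

```text
tray st
[223.86111111 212.61111111] [33  8  7  6 36] [[0.60344551 0.22909593 0.022     ]] z 0.027042145399619466 0.030830607629716122
[203.41025641 231.71794872] [12 27  8  6 39] [[0.55506535 0.27869326 0.022     ]] z 0.026035742539064044 0.02907047071031097
[204.1025641  247.51282051] [13 43  8  6 39] [[0.51581292 0.27585623 0.022     ]] z 0.027886138485807344 0.03116324102553607
stray
[340.77419355 249.20967742] [  0   0  44   5 124] [[ 0.51606049 -0.0627516   0.02      ]] z -0.0010091057939088932 0.0026645474768795863
[408.28571429 256.        ] [80  5  8  7 35] [[ 0.50137339 -0.22990141  0.02      ]] z 0.025779866908856475 0.028796440394449663
[407.41666667 296.41666667] [67 47 26  3 48] [[ 0.40184448 -0.22773677  0.02      ]] z -0.0007284051061898777 0.002369005330619457
org
[460.61585366 248.43902439] [  9   7  14  14 164] [[ 0.52176877 -0.35942956  0.02      ]] z 0.026700572133890543 0.030415322258218212
mat [[ 0.50422653 -0.01303125  0.002     ]
 [ 0.53218851 -0.2548503   0.002     ]
 [ 0.40944801 -0.26723399  0.002     ]
 [ 0.38177469 -0.02706527  0.002     ]]
tray ((182.56211853027344, 230.2832794189453), (102.42871856689453, 66.55039978027344), 0.622755765914917) [[0.47452799 0.44762448 0.045     ]
 [0.6376059  0.45217667 0.045     ]
 [0.63792842 0.20071498 0.045     ]
 [0.47506929 0.19853114 0.045     ]]
box [[[0.844, 0.301, 0.15], [0.844, 0.255, 0.152], [0.846, 0.211, 0.147], [0.899, 0.186, -0.001]], [[0.776, 0.3, 0.146], [0.776, 0.254, 0.147], [0.777, 0.209, 0.145], [0.79, 0.17, 0.101]], [[0.706, 0.298, 0.146], [0.706, 0.252, 0.149], [0.707, 0.207, 0.148], [0.722, 0.171, 0.085]]]
handle n 455 [0.55415946 0.31755814 0.08681545] [0.47713721 0.30548133 0.06638165] [0.63154796 0.33182182 0.09638619]
[-0.99892816  0.04628743]
```

View pics/t0c.png

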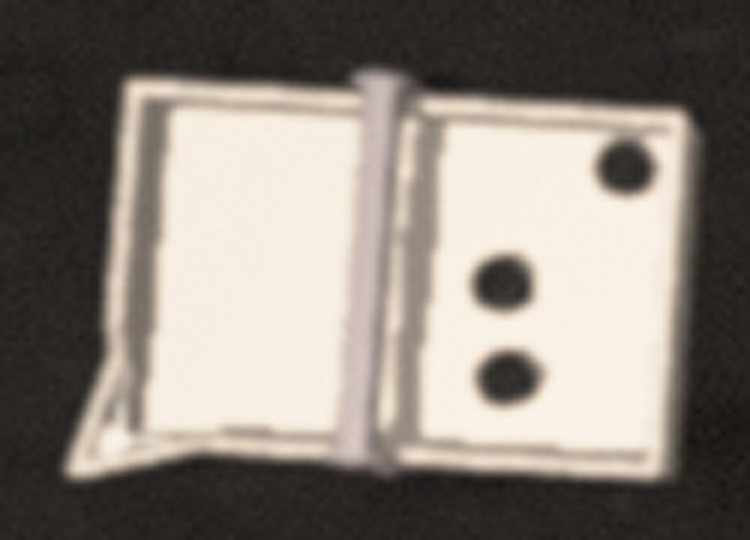

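```bash
python3 - <<'E'
from h import *
L=lambda n:dict(np.load('/tmp/%s.npz'%n))
b,a=L('top'),L('scene')
for im in(a,b): im['k1']=float(im['k1'])
f=lambda p:np.array(p)/6+[120-.4,185-.4]
c=onz(b,f([[128,80],[688,113],[670,478]]),.045);print(c, np.linalg.norm(c[0]-c[1]),np.linalg.norm(c[2]-c[1]))
ctr=(c[0]+c[2])/2;print('tray ctr from walls',ctr)
h=onz(b,f([[383,78],[353,463]]),.09);print('handle',h,h.mean(0),np.linalg.norm(h[0]-h[1]))
x=c[1]-c[0];y=c[1]-c[2];yh=h[0]-h[1];az=lambda v:np.degrees(np.arctan2(v[1],v[0]))
print('az x,y,handle',az(x),az(y),az(yh))
# stray in scene view
g=a['pixels'];m=(g.max(2)<70).astype(np.uint8)[300:340,338:365]
n,l,s,cc=cv2.connectedComponentsWithStats(m);print(s,cc+[338,300])
i=1+np.argmax(s[1:,4]);print('stray scene',onz(a,cc[i]+[338,300],.014))
print(proj(a,[[.501,-.23,.014]]))
E
```

```text
[[0.63422186 0.42937613 0.045     ]
 [0.62345236 0.20004147 0.045     ]
 [0.47462953 0.20373002 0.045     ]] 0.22958738394598469 0.14886852972646827
tray ctr from walls [0.5544257  0.31655307 0.045     ]
handle [[0.62932657 0.31331041 0.09      ]
 [0.47771314 0.32027709 0.09      ]] [0.55351985 0.31679375 0.09      ] 0.15177340601163608
az x,y,handle -92.6886223864352 -1.4197753235684527 -2.630905373973185
[[  0   0  27  40 741]
 [  0   0  27  22 117]
 [ 12   0  15   6  62]
 [ 26   7   1   1   1]
 [ 22   8   3   3   3]
 [ 26   9   1   4   4]
 [ 10  14   2   1   2]
 [ 15  16   1   1   1]
 [  8  19   8   7  42]
 [  8  30  19  10 107]] [[349.21727395 320.15519568]
 [352.         309.5982906 ]
 [358.03225806 301.87096774]
 [364.         307.        ]
 [361.         309.        ]
 [364.         310.5       ]
 [348.5        314.        ]
 [353.         316.        ]
 [349.78571429 321.9047619 ]
 [357.79439252 335.94392523]]
stray scene [[ 0.52381903 -0.20406415  0.014     ]]
[[349.93527239 319.81621143]]
```

```bash
python3 -m creep '{"delta_pos":[[0,-2,1.9],[0,-5,4.75],[0,-8.5,8],[0,-12,11.3],[0,-15.5,14.6],[0,-19,18],[0,-22.5,21.3],[0,-26,24.6],[0,-29.5,28],[0,-33,31.3]],"dr":[[0.05,0,0],[0.15,0,0],[0.27,0,0],[0.4,0,0],[0.53,0,0],[0.66,0,0],[0.79,0,0],[0.92,0,0],[1.04,0,0],[1.152,0,0]]}' 0.2
python3 -c "
from h import *;s=manip.get_state();print(s['position'],s['qpos'],s['width']);print(rot().as_matrix().round(3))
R0=rot().as_matrix();print(R0.T@(np.array([.501,-.23,.12])-s['position']))"
```

```text
clock: 1.1
position: [0.3857, 0.0947, 0.2312]
ee_rot: [0.499, 0.501, 0.499, -0.501]
contact_force: [2.2, 0.2, -0.8]
width: 0.0509
[0.38565281 0.09472003 0.23124965] [6.49649560e-02 1.91394040e-03 1.83943890e+00 2.38951245e-04
 1.29984243e+00 6.95142109e-02] 0.05093985947976928
[[ 0.     1.    -0.005]
 [ 0.    -0.005 -1.   ]
 [-1.     0.    -0.   ]]
[0.11121068 0.11680163 0.32421308]
```

```bash
python3 -m creep '{"delta_pos":[[1,1.2,3.2],[2.2,2.7,7.5],[3.8,4.2,12],[5.3,5.8,16.5],[7,7.4,21],[8.5,9,25.5],[10,10.5,29.5],[11,11.6,32],[11.1,11.7,32.4],[11.1,11.7,32.4]],"dr":[[0,0,0],[0,0,0],[0,0,0],[0,0,0],[0,0,0],[0,0,0],[0,0,0],[0,0,0],[0,0,0],[0,0,0]]}'
python3 -c "
from h import *
w=grab('wrist','w1.png');s=manip.get_state();print(s['position'],s['contact_force']);print(rot().as_matrix().round(3))
print(ray(w,[[320,240]]),proj(w,[[.501,-.23,.014],[.501,-.23,.026],list(s['position'])]))
m=(w['pixels'].max(2)<70).astype(np.uint8)
n,l,st,c=cv2.connectedComponentsWithStats(m)
for i in range(1,n):
  if st[i,4]>300: print(st[i],c[i])"
```

```text
clock: 2.1
position: [0.502, -0.2275, 0.1194]
ee_rot: [0.499, 0.5, 0.501, -0.5]
contact_force: [-0.2, 1.3, 0.1]
width: 0.0512
[ 0.50185755 -0.22659581  0.11996463] [-0.38263892 -0.18415041  0.72223862]
[[-0.001  1.    -0.   ]
 [ 0.002 -0.    -1.   ]
 [-1.    -0.001 -0.002]]
(array([ 0.5024612 , -0.15233081,  0.26144431]), array([[-0.02633577, -0.29544677, -0.95529492]])) [[326.88808592 241.40171255]
 [326.79955356 246.22614504]
 [327.46214238 301.68219434]]
[     0      0    640    480 187957] [416.99954245 273.20597796]
[313 225  32  34 856] [328.59813084 242.10280374]
```

View pics/w1.png

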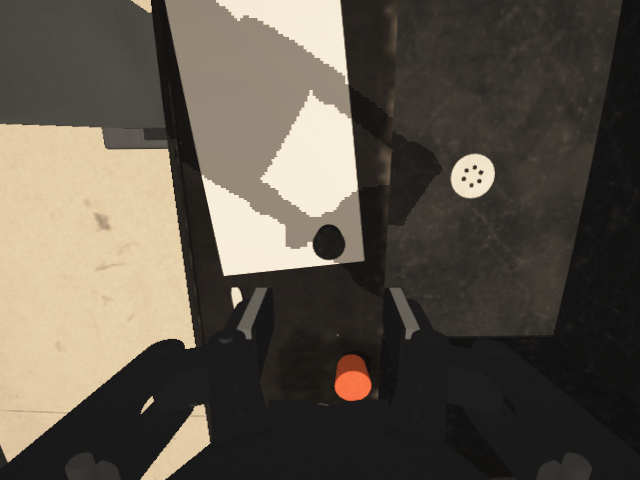

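The wrist picture shows the stray at (328.6,242), within 2 px of the prediction and between the fingers' line, with the orange stopper well clear at (352,380). I'll descend and grip.

```bash
python3 -m creep '{"delta_pos":[[1.5,0.1,0],[4,0.1,0],[6.5,0.1,0],[8.5,0.1,0],[9.8,0.1,0],[10.5,0.1,0],[11,0.1,0],[11.3,0.1,0],[11.3,0.1,0],[11.3,0.1,0]],"dr":[[0,0,0],[0,0,0],[0,0,0],[0,0,0],[0,0,0],[0,0,0],[0,0,0],[0,0,0],[0,0,0],[0,0,0]]}'
python3 -m creep '{"delta_pos":[[0,0,0],[0,0,0],[0,0,0],[0,0,0],[0,0,0],[0,0,0],[0,0,0]],"dr":[[0,0,0],[0,0,0],[0,0,0],[0,0,0],[0,0,0],[0,0,0],[0,0,0]]}' -1 25
```

```text
clock: 3.15
position: [0.504, -0.2275, 0.0079]
ee_rot: [0.5, 0.5, 0.5, -0.5]
contact_force: [-0.6, 1.2, -0.6]
width: 0.051
clock: 3.85
position: [0.5039, -0.2276, 0.0077]
ee_rot: [0.5, 0.5, 0.5, -0.5]
contact_force: [-0.8, -0.0, 5.8]
width: 0.0237
```

```bash
python3 -m creep '{"delta_pos":[[-1,0,0],[-3,0,0],[-6,0,0],[-9.5,0,0],[-12.5,0.2,-2],[-14,0.4,-5.5],[-14,0.8,-10],[-14,1.2,-14.8],[-14,1.6,-19.6],[-14,2,-24.4]],"dr":[[0,0,0],[0,0,0],[0,0,0],[0,0,0],[0,0,0],[0.01,0,0],[0.02,0,0],[0.03,0,0],[0.04,0,0],[0.045,0,0]]}'
python3 -m creep '{"delta_pos":[[0,0.4,-4.8],[0,0.8,-9.6],[0,1.2,-14.4],[0,1.6,-19.2],[0,1.9,-24],[0,2.2,-28.5],[0,2.4,-32.5],[0,2.4,-35],[0,2.4,-36],[0,2.4,-36.5]],"dr":[[0,0,0],[0,0,0],[0,0,0],[0,0,0],[0,0,0],[0,0,0],[0,0,0],[0,0,0],[0,0,0],[0,0,0]]}'
python3 -m creep '{"delta_pos":[[0,0,0],[0,0,0]],"dr":[[0,0,0],[0,0,0]]}'
python3 -c "
from h import *
w=grab('wrist','w2.png');s=manip.get_state();print(s['position'],s['width']);print(rot().as_matrix().round(3));print(rot().as_matrix().T@(np.array([.555,.382,.07])-s['position'])*100)
T=np.array([.554,.317,0]);a=np.radians(-92.6);X=np.array([np.cos(a),np.sin(a),0]);Y=np.array([-X[1],X[0],0])
print(proj(w,[T+[0,0,.09],T-X*.110-Y*.07+[0,0,.004],T-X*.110+Y*.07+[0,0,.045],T+X*.110+Y*.07+[0,0,.045]]))
"
```

```text
clock: 4.85
position: [0.5233, 0.0183, 0.1477]
ee_rot: [0.488, 0.511, 0.488, -0.511]
contact_force: [0.4, -0.7, 0.0]
width: 0.0237
clock: 5.85
position: [0.5636, 0.3805, 0.147]
ee_rot: [-0.489, -0.51, -0.489, 0.511]
contact_force: [1.3, -0.4, -0.6]
width: 0.0237
clock: 6.05
position: [0.564, 0.3786, 0.1474]
ee_rot: [-0.488, -0.511, -0.488, 0.512]
contact_force: [-0.0, 0.0, -0.1]
width: 0.0238
[0.56409003 0.37858204 0.14750905] 0.023664126477079488
[[-0.     0.999 -0.046]
 [-0.001 -0.046 -0.999]
 [-1.    -0.     0.001]]
[ 7.75085698 -0.92265341 -0.30426094]
[[317.54933451 343.2140458 ]
 [236.86019463 170.64423234]
 [414.22196252 176.1976372 ]
 [395.27614252 415.4611631 ]]
```

View pics/w2.png

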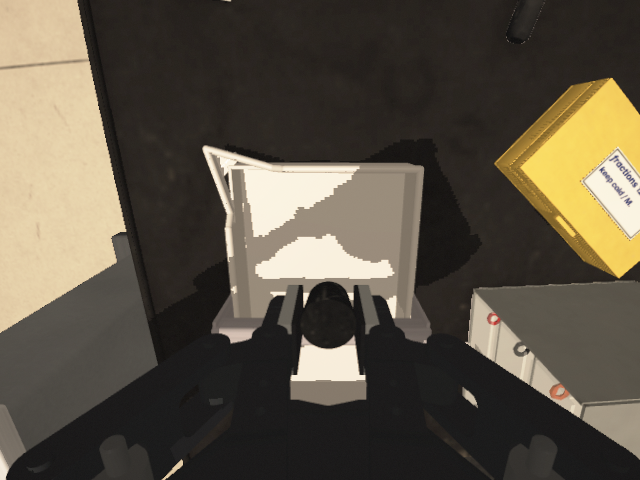

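The tray is seen with its spout at (205,150). The inner pouring corner is near (238,170), as predicted at (237,171), and the stopper is held at (328,315) over the empty half. I'll lower it.

```bash
python3 -m creep '{"delta_pos":[[0.5,-0.5,-0.4],[2,-0.9,-0.6],[4.5,-0.9,-0.6],[7,-0.9,-0.6],[9.3,-0.9,-0.6],[11,-0.9,-0.6],[12.2,-0.9,-0.6],[13,-0.9,-0.6],[13.3,-0.9,-0.6],[13.3,-0.9,-0.6]],"dr":[[0,0,0],[0,0,0],[0,0,0],[0,0,0],[0,0,0],[0,0,0],[0,0,0],[0,0,0],[0,0,0],[0,0,0]]}'
python3 -m creep '{"delta_pos":[[0.1,0,0],[0.2,0,0],[0.3,0,0],[0.3,0,0],[0.3,0,0]],"dr":[[0,0,0],[0,0,0],[0,0,0],[0,0,0],[0,0,0]]}'
```

```text
clock: 7.1
position: [0.5554, 0.3865, 0.0144]
ee_rot: [0.489, 0.511, 0.489, -0.511]
contact_force: [0.3, 0.4, -1.1]
width: 0.0235
clock: 7.6
position: [0.5553, 0.3866, 0.0115]
ee_rot: [0.489, 0.511, 0.489, -0.511]
contact_force: [0.2, -0.8, 0.4]
width: 0.0238
```

```bash
python3 -m creep '{"delta_pos":[[0.05,0,0],[0.1,0,0],[0.15,0,0],[0.15,0,0]],"dr":[[0,0,0],[0,0,0],[0,0,0],[0,0,0]]}'
```

```text
clock: 8.0
position: [0.5553, 0.3865, 0.0098]
ee_rot: [0.489, 0.511, 0.489, -0.511]
contact_force: [-0.1, -0.1, 0.4]
width: 0.0239
```

```bash
python3 -m creep '{"delta_pos":[[0,0,0],[0,0,0],[0,0,0],[0,0,0]],"dr":[[0,0,0],[0,0,0],[0,0,0],[0,0,0]]}' 0.2
python3 -m creep '{"delta_pos":[[-0.5,0,0],[-1.5,0,0],[-3.5,0,0],[-6,0,0],[-9,0,0],[-12.5,0,0],[-15.5,0,0],[-17.5,0,0],[-18,0,0],[-18,0,0]],"dr":[[0,0,0],[0,0,0],[0,0,0],[0,0,0],[0,0,0],[0,0,0],[0,0,0],[0,0,0],[0,0,0],[0,0,0]]}'
python3 -c "
from h import *
w=grab('wrist','w3.png');s=manip.get_state();print(s['position'],s['qpos']);Rm=rot().as_matrix();print(Rm.round(3))
print(Rm.T@(np.array([.554,.317,.16])-s['position'])*100)"
```

```text
clock: 8.4
position: [0.5553, 0.3865, 0.0098]
ee_rot: [0.489, 0.511, 0.489, -0.511]
contact_force: [0.2, -0.1, 0.1]
width: 0.0512
clock: 9.4
position: [0.5556, 0.3867, 0.1912]
ee_rot: [0.489, 0.512, 0.488, -0.51]
contact_force: [0.0, -0.8, -0.1]
width: 0.0513
[0.55493785 0.3863284  0.1896848 ] [5.05311713e-01 4.50831868e-01 1.33634174e+00 3.38071723e-05
 1.35465198e+00 5.50283045e-01]
[[-0.     0.999 -0.045]
 [-0.    -0.045 -0.999]
 [-1.    -0.     0.   ]]
[2.96908182 0.21867468 6.92976682]
```

View pics/w3.png

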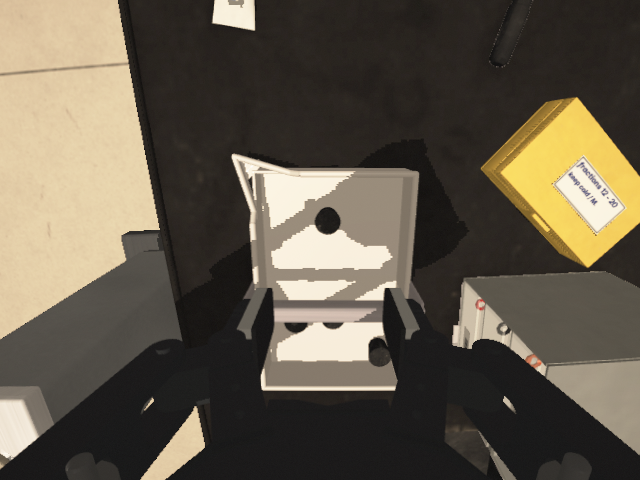

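The released stopper stands upright alone at (327,220) in the spout half. The handle bar is at about row 310 and the three others are unmoved behind it. Next I turn the jaws across the bar and move above it.

```bash
python3 -m creep '{"delta_pos":[[0,0,0.5],[0,0,1],[0,0,2],[0,0,3],[0,0,4],[0,0.1,5],[0,0.2,6],[0,0.2,6.5],[0,0.2,6.9],[0,0.2,6.9]],"dr":[[-0.1,0,0],[-0.24,0,0],[-0.38,0,0],[-0.52,0,0],[-0.66,0,0],[-0.8,0,0],[-0.94,0,0],[-1.08,0,0],[-1.22,0,0],[-1.36,0,0]]}'
python3 -m creep '{"delta_pos":[[0,0,0],[0,0,0],[0,0,0],[0,0,0]],"dr":[[-0.1,0,0],[-0.21,0,0],[-0.21,0,0],[-0.21,0,0]]}'
python3 -c "
from h import *
w=grab('wrist','w4.png');s=manip.get_state();print(s['position'],s['qpos']);Rm=rot().as_matrix();print(Rm.round(3))
T=np.array([.554,.317,.09]);a=np.radians(-92.6);X=np.array([np.cos(a),np.sin(a),0]);Y=np.array([-X[1],X[0],0])
print(Rm.T@(np.array([.554,.317,.063])-s['position'])*100)
print(proj(w,[T-Y*.07,T,T+Y*.07,T+X*.007,T-X*.007]))"
```

```text
clock: 10.45
position: [0.5531, 0.3164, 0.1877]
ee_rot: [0.7, 0.088, 0.703, -0.089]
contact_force: [-0.8, 0.8, 0.4]
width: 0.0508
clock: 10.85
position: [0.5535, 0.3172, 0.1884]
ee_rot: [0.706, 0.017, 0.708, -0.017]
contact_force: [0.8, 0.9, -0.7]
width: 0.0511
[0.55369959 0.31728964 0.18873508] [ 4.11366402e-01  3.95828575e-01  1.42973361e+00  4.63552519e-05
  1.31795548e+00 -1.11178164e+00]
[[-0.002  0.048  0.999]
 [-0.001  0.999 -0.048]
 [-1.    -0.001 -0.002]]
[12.57345222 -0.01728148  0.05333497]
[[327.47845508 146.03200189]
 [327.66789264 241.77786035]
 [327.83019706 323.19498065]
 [318.42474981 241.78729353]
 [336.91225579 241.76829664]]
```

View pics/w4.png

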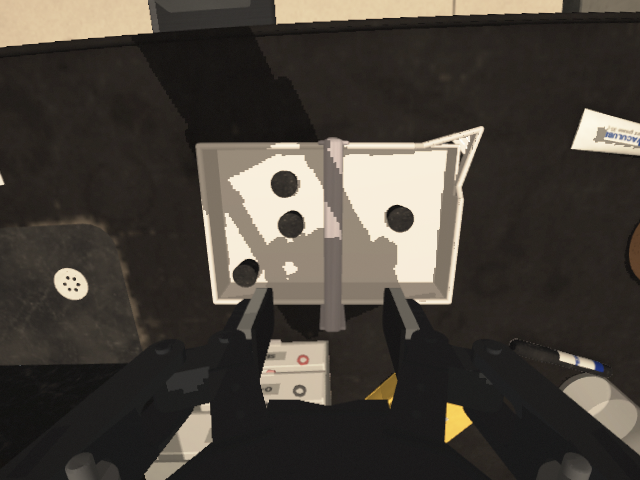

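The bar's centre shows at column ~333, against 327.7 predicted and between the jaws, so I correct about 4 mm along tool y. All four stoppers stand upright at (285,184), (291,224), (246,273) and (400,218).

```bash
python3 -m creep '{"delta_pos":[[1,0.2,0],[3,0.35,0],[5,0.35,0],[7,0.35,0],[9,0.35,0],[10.7,0.35,0],[12,0.35,0],[12.6,0.35,0],[12.6,0.35,0],[12.6,0.35,0]],"dr":[[0,0,0],[0,0,0],[0,0,0],[0,0,0],[0,0,0],[0,0,0],[0,0,0],[0,0,0],[0,0,0],[0,0,0]]}'
python3 -m creep '{"delta_pos":[[0,0,0],[0,0,0],[0,0,0],[0,0,0],[0,0,0],[0,0,0],[0,0,0],[0,0,0]],"dr":[[0,0,0],[0,0,0],[0,0,0],[0,0,0],[0,0,0],[0,0,0],[0,0,0],[0,0,0]]}' -1 110
```

```text
clock: 11.9
position: [0.5548, 0.3213, 0.0643]
ee_rot: [0.707, 0.016, 0.707, -0.016]
contact_force: [-0.2, -0.0, 0.3]
width: 0.0512
clock: 12.7
position: [0.5549, 0.3212, 0.0649]
ee_rot: [0.708, 0.016, 0.706, -0.016]
contact_force: [-0.6, -0.5, 5.8]
width: 0.0114
```

```bash
python3 -m creep '{"delta_pos":[[-0.2,0,0],[-0.6,0,0],[-1.2,0,0],[-2.2,0,0],[-3.4,0,0],[-4.6,0,0],[-5.4,0,0],[-5.8,0,0],[-6,0,0],[-6,0,0]],"dr":[[0,0,0],[0,0,0],[0,0,0],[0,0,0],[0,0,0],[0,0,0],[0,0,0],[0,0,0],[0,0,0],[0,0,0]]}'
python3 -m creep '{"delta_pos":[[-0.5,0,0],[-1.5,0,0],[-3,0,0],[-5,0,0],[-7.5,0,0],[-10,0,0],[-12,0,0],[-13.2,0,0],[-14,0,0],[-14,0,0]],"dr":[[0,0,0],[0,0,0],[0,0,0],[0,0,0],[0,0,0],[0,0,0],[0,0,0],[0,0,0],[0,0,0],[0,0,0]]}'
python3 -c "
from h import *
w=grab('wrist','w5.png');grab('scene','s5.png');grab('top','t5.png');s=manip.get_state();print(s['position'],s['qpos'],s['contact_force'],s['moment']);Rm=rot().as_matrix();print(Rm.round(3))
a=np.radians(-92.6);X=np.array([np.cos(a),np.sin(a),0]);Y=np.array([-X[1],X[0],0]);d=-(X+Y)/2**.5
print('tilt axis in tool',Rm.T@np.cross([0,0,1],d))
i=np.hstack([cv2.imread('pics/w5.png')[100:420,180:500],cv2.imread('pics/s5.png')[60:380,100:420]]);cv2.imwrite('pics/c5.png',i)"
```

```text
clock: 13.7
position: [0.5543, 0.321, 0.124]
ee_rot: [0.707, 0.016, 0.707, -0.016]
contact_force: [-0.1, -0.1, -3.2]
width: 0.0118
clock: 14.7
position: [0.5546, 0.3211, 0.2647]
ee_rot: [0.707, 0.016, 0.706, -0.016]
contact_force: [0.2, -0.3, -4.3]
width: 0.0117
[0.55376001 0.32069405 0.26250722] [ 4.16250411e-01  3.62346633e-01  1.29990544e+00  1.79438635e-05
  1.48178403e+00 -1.10866712e+00] [ 0.32545727 -1.0431878  -3.97860958] [ 0.02928778  0.03804577 -0.02091447]
[[-0.002  0.046  0.999]
 [-0.001  0.999 -0.046]
 [-1.    -0.001 -0.002]]
tilt axis in tool [ 0.0023108  -0.70746031 -0.7067493 ]
```

View pics/c5.png

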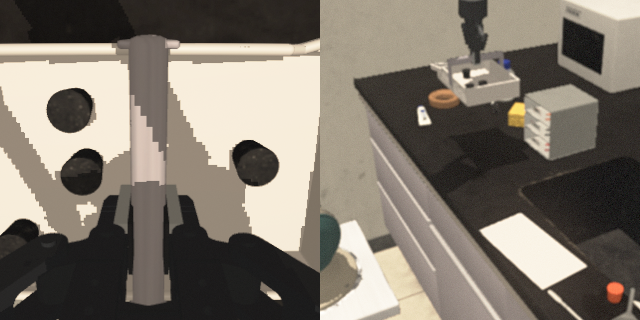

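The tray hangs level in the grip, about 20 cm up, with all four stoppers standing and about 4 N carried. I now tilt slowly toward the corner about tool axis (0,-0.707,-0.707).

```bash
Z='[0,0,0],[0,0,0],[0,0,0],[0,0,0],[0,0,0],[0,0,0],[0,0,0],[0,0,0],[0,0,0],[0,0,0]'
python3 -m creep '{"delta_pos":[[0,0,0],[0,0,0],[0,0,0],[0,0,0],[0,0,0],[0,0,0],[0,0,0],[0,0,0],[0,0,0],[0,0,0]],"dr":[[0,-0.005,-0.005],[0,-0.015,-0.015],[0,-0.027,-0.027],[0,-0.041,-0.041],[0,-0.055,-0.055],[0,-0.069,-0.069],[0,-0.083,-0.083],[0,-0.096,-0.096],[0,-0.108,-0.108],[0,-0.118,-0.118]]}'
python3 -m creep '{"delta_pos":[[0,0,0],[0,0,0],[0,0,0],[0,0,0],[0,0,0],[0,0,0],[0,0,0],[0,0,0],[0,0,0],[0,0,0]],"dr":[[0,-0.008,-0.008],[0,-0.016,-0.016],[0,-0.024,-0.024],[0,-0.032,-0.032],[0,-0.04,-0.04],[0,-0.048,-0.048],[0,-0.056,-0.056],[0,-0.064,-0.064],[0,-0.072,-0.072],[0,-0.08,-0.08]]}'
python3 -m creep '{"delta_pos":[[0,0,0],[0,0,0],[0,0,0],[0,0,0],[0,0,0],[0,0,0],[0,0,0],[0,0,0],[0,0,0],[0,0,0]],"dr":[[0,-0.008,-0.008],[0,-0.016,-0.016],[0,-0.024,-0.024],[0,-0.032,-0.032],[0,-0.04,-0.04],[0,-0.048,-0.048],[0,-0.056,-0.056],[0,-0.064,-0.064],[0,-0.072,-0.072],[0,-0.08,-0.08]]}'
python3 -c "
from h import *
w=grab('wrist','w6.png');s=manip.get_state();print(s['qpos'],s['contact_force'],s['moment']);Rm=rot().as_matrix();print(Rm.round(3),np.degrees(np.arccos(-Rm[2,0])))"
```

```text
clock: 15.85
position: [0.5542, 0.3211, 0.2638]
ee_rot: [0.745, -0.027, 0.663, -0.059]
contact_force: [-0.2, 0.5, -2.8]
width: 0.0122
clock: 16.85
position: [0.5543, 0.321, 0.2638]
ee_rot: [0.768, -0.055, 0.632, -0.088]
contact_force: [-0.1, 0.5, -3.6]
width: 0.0118
clock: 17.85
position: [0.5543, 0.321, 0.2638]
ee_rot: [0.789, -0.084, 0.598, -0.116]
contact_force: [-0.5, -0.6, -2.9]
width: 0.0119
[ 0.63455361  0.35062671  1.38339717 -0.39926724  1.37995567 -0.81962021] [-0.20259871  0.26358381 -3.17691663] [0.39812455 0.31145037 0.07532878]
[[ 0.259  0.082  0.963]
 [-0.284  0.959 -0.005]
 [-0.923 -0.272  0.271]] 22.56880319074348
```

View pics/w6.png

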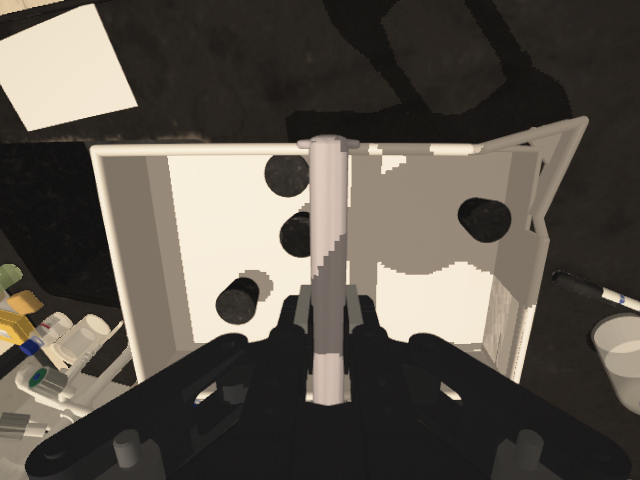

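At 22.6° the stoppers are sliding slowly, with one nearly at the corner (485,218) and the three others moving at (287,173), (297,236) and (238,299). I'll go on to 33°.

```bash
python3 -m creep '{"delta_pos":[[0,0,0],[0,0,0],[0,0,0],[0,0,0],[0,0,0],[0,0,0],[0,0,0],[0,0,0],[0,0,0],[0,0,0]],"dr":[[0,-0.006,-0.006],[0,-0.012,-0.012],[0,-0.018,-0.018],[0,-0.024,-0.024],[0,-0.031,-0.031],[0,-0.038,-0.038],[0,-0.045,-0.045],[0,-0.052,-0.052],[0,-0.06,-0.06],[0,-0.068,-0.068]]}'
python3 -m creep '{"delta_pos":[[0,0,0],[0,0,0],[0,0,0],[0,0,0],[0,0,0],[0,0,0],[0,0,0],[0,0,0],[0,0,0],[0,0,0]],"dr":[[0,-0.008,-0.008],[0,-0.016,-0.016],[0,-0.024,-0.024],[0,-0.032,-0.032],[0,-0.04,-0.04],[0,-0.048,-0.048],[0,-0.055,-0.055],[0,-0.061,-0.061],[0,-0.065,-0.065],[0,-0.067,-0.067]]}'
python3 -m creep '{"delta_pos":[[0,0,0],[0,0,0],[0,0,0],[0,0,0],[0,0,0],[0,0,0],[0,0,0],[0,0,0],[0,0,0],[0,0,0]],"dr":[[0,0,0],[0,0,0],[0,0,0],[0,0,0],[0,0,0],[0,0,0],[0,0,0],[0,0,0],[0,0,0],[0,0,0]]}'
python3 -c "
from h import *
w=grab('wrist','w7.png');s=manip.get_state();print(s['qpos'],s['contact_force'],s['moment']);Rm=rot().as_matrix();print(Rm.round(3),np.degrees(np.arccos(-Rm[2,0])))"
```

```text
clock: 18.9
position: [0.5543, 0.3211, 0.2638]
ee_rot: [0.804, -0.108, 0.567, -0.14]
contact_force: [0.2, -1.0, -3.8]
width: 0.0115
clock: 19.9
position: [0.5543, 0.321, 0.2637]
ee_rot: [0.818, -0.132, 0.536, -0.163]
contact_force: [-0.1, 0.1, -3.7]
width: 0.0117
clock: 20.9
position: [0.5543, 0.321, 0.2638]
ee_rot: [0.818, -0.132, 0.536, -0.163]
contact_force: [0.1, -0.4, -3.8]
width: 0.0118
[ 0.73176109  0.37265299  1.42951725 -0.59711008  1.37389217 -0.66253605] [ 0.12099597 -0.04540349 -3.68919547] [ 0.46741307  0.39482265 -0.05575453]
[[ 0.372  0.125  0.92 ]
 [-0.407  0.912  0.041]
 [-0.834 -0.39   0.39 ]] 33.4636907619334
```

View pics/w7.png

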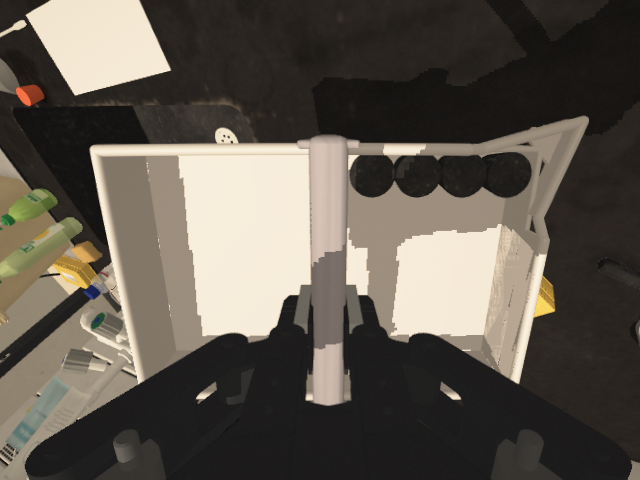

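All four are in the corner half, standing and touching in one row along the front wall from (372,175) to the corner (507,175). That's contained, but strung out, with the farthest about 90 mm from the corner. There's ample time, so I'll gently bring the y slope past level and back to bunch them tighter, checking numerically.

```bash
cat > st.py <<'E'
from h import *
import sys
w=grab('wrist',sys.argv[1]);s=manip.get_state();Rm=rot().as_matrix()
m=(w['pixels'].max(2)<75).astype(np.uint8);m[:152]=0;m[340:]=0;m[:,:165]=0;m[:,535:]=0
d=cv2.distanceTransform(m,cv2.DIST_L2,5);pk=(d==cv2.dilate(d,np.ones((21,21))))&(d>11)&(d<30)
n,l,_,c=cv2.connectedComponentsWithStats(pk.astype(np.uint8))
print([(c[i].round().tolist(),round(float(d[l==i].max()),1)) for i in range(1,n)])
print('slopes tray -x,-y down:',-Rm[2,1].round(3),Rm[2,2].round(3),'tilt',np.degrees(np.arccos(-Rm[2,0])).round(1),s['qpos'].round(2),s['contact_force'].round(1),s['clock'])
E
python3 st.py w8.png
python3 -m creep '{"delta_pos":[[0,0,0],[0,0,0],[0,0,0],[0,0,0],[0,0,0],[0,0,0],[0,0,0],[0,0,0],[0,0,0],[0,0,0]],"dr":[[0,0.03,0],[0,0.08,0],[0,0.14,0],[0,0.21,0],[0,0.28,0],[0,0.35,0],[0,0.42,0],[0,0.49,0],[0,0.55,0],[0,0.6,0]]}'
python3 st.py w9.png
```

```text
[([372.0, 175.0], 21.0), ([507.0, 174.0], 22.4), ([416.0, 176.0], 20.8), ([462.0, 176.0], 20.8)]
slopes tray -x,-y down: 0.39 0.39 tilt 33.5 [ 0.73  0.37  1.43 -0.6   1.37 -0.66] [-0.2  1.8 -3.2] 21.0
clock: 22.0
position: [0.5559, 0.3208, 0.2638]
ee_rot: [0.622, -0.077, 0.754, -0.194]
contact_force: [-0.6, -0.6, -4.3]
width: 0.0118
[([498.0, 173.0], 19.6), ([371.0, 176.0], 21.0), ([416.0, 176.0], 20.8), ([462.0, 176.0], 21.0)]
slopes tray -x,-y down: 0.39 -0.15 tilt 24.7 [ 0.53  0.6   0.98 -0.22  1.94 -0.91] [ 1.7 -0.1 -3.8] 22.05
```

```bash
python3 -m creep '{"delta_pos":[[0,0,0],[0,0,0],[0,0,0],[0,0,0],[0,0,0]],"dr":[[0,0.03,0],[0,0.06,0],[0,0.09,0],[0,0.12,0],[0,0.12,0]]}'
python3 st.py w10.png
```

```text
clock: 22.55
position: [0.5551, 0.3206, 0.2631]
ee_rot: [0.576, -0.066, 0.79, -0.199]
contact_force: [0.7, -0.4, -3.6]
width: 0.0119
[([497.0, 174.0], 19.6), ([372.0, 177.0], 22.0), ([417.0, 177.0], 22.0), ([461.0, 178.0], 21.2)]
slopes tray -x,-y down: 0.39 -0.257 tilt 27.9 [ 0.49  0.65  0.9  -0.16  2.05 -0.92] [ 0.9 -0.2 -3.5] 22.6
```

```bash
python3 -m creep '{"delta_pos":[[0,0,0],[0,0,0],[0,0,0]],"dr":[[0,0,0],[0,0,0],[0,0,0]]}'|head -1
python3 st.py w11.png
```

```text
clock: 22.9
[([497.0, 174.0], 19.8), ([372.0, 177.0], 22.0), ([417.0, 177.0], 22.0), ([461.0, 178.0], 21.8)]
slopes tray -x,-y down: 0.39 -0.257 tilt 27.8 [ 0.5   0.65  0.9  -0.16  2.05 -0.92] [ 0.  -0.4 -4. ] 22.95
```

```bash
python3 -m creep '{"delta_pos":[[0,0,0],[0,0,0],[0,0,0]],"dr":[[0,0.03,0],[0,0.06,0],[0,0.07,0]]}'|head -1
python3 st.py w12.png;python3 -m creep '{"delta_pos":[[0,0,0],[0,0,0]],"dr":[[0,0,0],[0,0,0]]}'|head -1
python3 st.py w13.png
```

```text
clock: 23.25
[([496.0, 176.0], 19.4), ([467.0, 180.0], 18.8), ([412.0, 182.0], 19.0), ([372.0, 185.0], 22.0)]
slopes tray -x,-y down: 0.391 -0.32 tilt 30.3 [ 0.47  0.68  0.86 -0.12  2.12 -0.92] [-0.   0.3 -3.8] 23.3
clock: 23.5
[([505.0, 198.0], 16.4), ([470.0, 228.0], 19.4), ([395.0, 238.0], 20.8), ([436.0, 248.0], 20.4)]
slopes tray -x,-y down: 0.39 -0.318 tilt 30.2 [ 0.47  0.68  0.86 -0.12  2.12 -0.92] [ 0.2  0.7 -3.4] 23.55
```

```bash
python3 -m creep '{"delta_pos":[[0,0,0],[0,0,0],[0,0,0],[0,0,0],[0,0,0],[0,0,0],[0,0,0],[0,0,0],[0,0,0]],"dr":[[0,-0.08,0],[0,-0.19,0],[0,-0.31,0],[0,-0.43,0],[0,-0.54,0],[0,-0.64,0],[0,-0.72,0],[0,-0.77,0],[0,-0.79,0]]}'|head -1
python3 st.py w14.png;python3 -m creep '{"delta_pos":[[0,0,0],[0,0,0],[0,0,0],[0,0,0],[0,0,0],[0,0,0],[0,0,0],[0,0,0]],"dr":[[0,0,0],[0,0,0],[0,0,0],[0,0,0],[0,0,0],[0,0,0],[0,0,0],[0,0,0]]}'
python3 st.py w15.png
```

```text
clock: 24.45
[([504.0, 183.0], 22.0), ([488.0, 263.0], 18.8), ([483.0, 303.0], 18.0), ([476.0, 325.0], 14.2)]
slopes tray -x,-y down: 0.391 0.389 tilt 33.4 [ 0.73  0.37  1.43 -0.6   1.37 -0.66] [-1.1 -0.8 -3.9] 24.5
clock: 25.3
position: [0.5543, 0.321, 0.2638]
ee_rot: [0.818, -0.132, 0.536, -0.163]
contact_force: [0.2, -0.1, -4.2]
width: 0.0121
[([507.0, 174.0], 22.4), ([498.0, 217.0], 21.8), ([487.0, 251.0], 19.0), ([484.0, 292.0], 18.4)]
slopes tray -x,-y down: 0.39 0.39 tilt 33.5 [ 0.73  0.37  1.43 -0.6   1.37 -0.66] [ 0.  -0.3 -4.1] 25.35
```

View pics/w15.png

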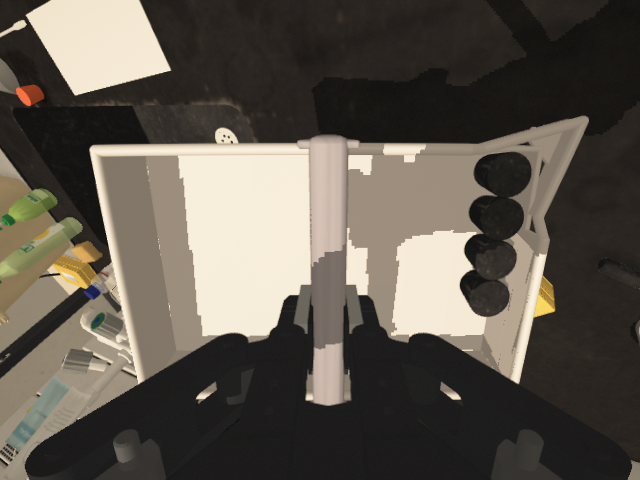

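The row has swung round to lie along the end wall, from (507,174) to (484,292). I'll do the same about the other axis, reversing at the first movement so the row is caught half-way, as a bunch.

```bash
python3 -m creep '{"delta_pos":[[0,0,0],[0,0,0],[0,0,0],[0,0,0],[0,0,0],[0,0,0],[0,0,0],[0,0,0],[0,0,0],[0,0,0]],"dr":[[0,0,0.03],[0,0,0.08],[0,0,0.14],[0,0,0.21],[0,0,0.28],[0,0,0.36],[0,0,0.44],[0,0,0.52],[0,0,0.58],[0,0,0.62]]}'|head -1
python3 st.py w16.png;python3 -m creep '{"delta_pos":[[0,0,0],[0,0,0],[0,0,0],[0,0,0],[0,0,0]],"dr":[[0,0,0.03],[0,0,0.06],[0,0,0.09],[0,0,0.1],[0,0,0.1]]}'|head -1
python3 st.py w17.png
```

```text
clock: 26.35
[([494.0, 172.0], 18.6), ([489.0, 214.0], 18.2), ([485.0, 252.0], 18.2), ([488.0, 252.0], 18.2), ([482.0, 290.0], 18.6)]
slopes tray -x,-y down: -0.167 0.39 tilt 25.1 [ 0.39  0.14  1.69  0.05  0.88 -1.29] [ 0.4 -0.8 -3.7] 26.4
clock: 26.9
[([493.0, 172.0], 18.6), ([488.0, 214.0], 18.2), ([483.0, 252.0], 18.4), ([481.0, 291.0], 18.6)]
slopes tray -x,-y down: -0.256 0.39 tilt 27.8 [ 0.32  0.13  1.72  0.22  0.84 -1.46] [-0.5 -0.  -3.6] 26.95
```

```bash
python3 -m creep '{"delta_pos":[[0,0,0],[0,0,0],[0,0,0]],"dr":[[0,0,0.03],[0,0,0.06],[0,0,0.07]]}'|head -1
python3 st.py w18.png
```

```text
clock: 27.25
[([492.0, 172.0], 19.0), ([482.0, 213.0], 18.2), ([479.0, 251.0], 19.0), ([476.0, 291.0], 18.2)]
slopes tray -x,-y down: -0.318 0.39 tilt 30.2 [ 0.27  0.12  1.75  0.35  0.84 -1.6 ] [-0.5 -0.3 -3.1] 27.3
```

```bash
python3 -m creep '{"delta_pos":[[0,0,0],[0,0,0],[0,0,0],[0,0,0],[0,0,0],[0,0,0],[0,0,0],[0,0,0]],"dr":[[0,0,-0.1],[0,0,-0.23],[0,0,-0.36],[0,0,-0.49],[0,0,-0.61],[0,0,-0.71],[0,0,-0.77],[0,0,-0.79]]}'|head -1
python3 st.py w19.png;python3 -m creep '{"delta_pos":[[0,0,0],[0,0,0],[0,0,0],[0,0,0],[0,0,0],[0,0,0],[0,0,0],[0,0,0]],"dr":[[0,0,0],[0,0,0],[0,0,0],[0,0,0],[0,0,0],[0,0,0],[0,0,0],[0,0,0]]}'
python3 st.py w20.png
```

```text
clock: 28.1
[([506.0, 174.0], 22.4), ([477.0, 211.0], 21.6), ([460.0, 247.0], 19.0), ([486.0, 274.0], 18.2)]
slopes tray -x,-y down: 0.389 0.389 tilt 33.4 [ 0.73  0.38  1.43 -0.6   1.37 -0.66] [ 0.2  0.6 -4.1] 28.15
clock: 28.95
position: [0.5543, 0.321, 0.2638]
ee_rot: [0.818, -0.132, 0.536, -0.163]
contact_force: [0.6, 0.2, -2.9]
width: 0.0121
[([506.0, 174.0], 22.4), ([477.0, 211.0], 21.6), ([459.0, 247.0], 19.2), ([486.0, 274.0], 18.2)]
slopes tray -x,-y down: 0.39 0.39 tilt 33.5 [ 0.73  0.37  1.43 -0.6   1.37 -0.66] [ 1.3  0.  -3.6] 29.0
```

Stoppers now sit in an arch at (506,174), (477,211), (459,247) and (486,274). Easing the x slope briefly should collapse it.

```bash
python3 -m creep '{"delta_pos":[[0,0,0],[0,0,0],[0,0,0],[0,0,0],[0,0,0]],"dr":[[0,0,0.06],[0,0,0.16],[0,0,0.26],[0,0,0.36],[0,0,0.42]]}'|head -1
python3 st.py w21.png
python3 -m creep '{"delta_pos":[[0,0,0],[0,0,0]],"dr":[[0,0,0],[0,0,0]]}'|head -1
python3 st.py w22.png
```

```text
clock: 29.5
[([495.0, 172.0], 18.6), ([482.0, 208.0], 16.8), ([458.0, 246.0], 18.8), ([486.0, 273.0], 18.4)]
slopes tray -x,-y down: 0.015 0.39 tilt 23.0 [ 0.52  0.19  1.61 -0.23  1.   -0.99] [-0.9 -2.3 -4. ] 29.55
clock: 29.75
[([494.0, 172.0], 18.6), ([499.0, 176.0], 18.6), ([480.0, 207.0], 16.8), ([455.0, 245.0], 18.8), ([486.0, 267.0], 18.4)]
slopes tray -x,-y down: 0.017 0.389 tilt 22.9 [ 0.53  0.2   1.61 -0.24  1.   -0.99] [ 0.4 -0.  -3.7] 29.8
```

Collapsing slowly; I let it run a little, then check again.

```bash
python3 -m creep '{"delta_pos":[[0,0,0],[0,0,0],[0,0,0]],"dr":[[0,0,0],[0,0,0],[0,0,0]]}'|head -1
python3 st.py w23.png
```

```text
clock: 30.1
[([494.0, 172.0], 18.6), ([498.0, 176.0], 18.6), ([479.0, 206.0], 17.2), ([455.0, 245.0], 19.0), ([486.0, 266.0], 18.6)]
slopes tray -x,-y down: 0.016 0.39 tilt 23.0 [ 0.53  0.19  1.61 -0.24  1.   -0.99] [-0.  -0.5 -3.5] 30.15
```

```bash
python3 -m creep '{"delta_pos":[[0,0,0],[0,0,0],[0,0,0],[0,0,0]],"dr":[[0,0,0.05],[0,0,0.1],[0,0,0.13],[0,0,0.13]]}'|head -1
python3 st.py w24.png
python3 -m creep '{"delta_pos":[[0,0,0],[0,0,0]],"dr":[[0,0,0],[0,0,0]]}'|head -1
python3 st.py w25.png
```

```text
clock: 30.55
[([494.0, 174.0], 19.4), ([475.0, 200.0], 16.8), ([448.0, 240.0], 18.4), ([490.0, 249.0], 17.0)]
slopes tray -x,-y down: -0.103 0.39 tilt 23.8 [ 0.44  0.16  1.66 -0.06  0.91 -1.17] [ 0.6  0.5 -3.4] 30.6
clock: 30.8
[([466.0, 173.0], 17.6), ([494.0, 172.0], 18.8), ([436.0, 212.0], 18.6), ([482.0, 214.0], 19.4)]
slopes tray -x,-y down: -0.103 0.39 tilt 23.8 [ 0.44  0.16  1.66 -0.06  0.91 -1.17] [-0.5  0.8 -4. ] 30.85
```

```bash
python3 -m creep '{"delta_pos":[[0,0,0],[0,0,0],[0,0,0],[0,0,0],[0,0,0],[0,0,0]],"dr":[[0,0,-0.12],[0,0,-0.26],[0,0,-0.39],[0,0,-0.49],[0,0,-0.54],[0,0,-0.55]]}'|head -1
python3 st.py w26.png;python3 -m creep '{"delta_pos":[[0,0,0],[0,0,0],[0,0,0],[0,0,0],[0,0,0],[0,0,0],[0,0,0],[0,0,0],[0,0,0],[0,0,0]],"dr":[[0,0,0],[0,0,0],[0,0,0],[0,0,0],[0,0,0],[0,0,0],[0,0,0],[0,0,0],[0,0,0],[0,0,0]]}'
python3 st.py w27.png
```

```text
clock: 31.45
[([507.0, 174.0], 22.4), ([462.0, 176.0], 20.8), ([451.0, 217.0], 21.8), ([499.0, 217.0], 21.8)]
slopes tray -x,-y down: 0.389 0.389 tilt 33.4 [ 0.73  0.38  1.43 -0.6   1.37 -0.66] [ 1.  -0.6 -3.4] 31.5
clock: 32.5
position: [0.5544, 0.321, 0.2638]
ee_rot: [0.818, -0.132, 0.536, -0.163]
contact_force: [0.9, -0.3, -4.1]
width: 0.0119
[([507.0, 174.0], 22.4), ([461.0, 176.0], 20.8), ([456.0, 218.0], 21.2), ([499.0, 217.0], 21.8)]
slopes tray -x,-y down: 0.39 0.39 tilt 33.5 [ 0.73  0.37  1.43 -0.6   1.37 -0.66] [-0.1  0.4 -3.2] 32.55
```

View pics/w27.png

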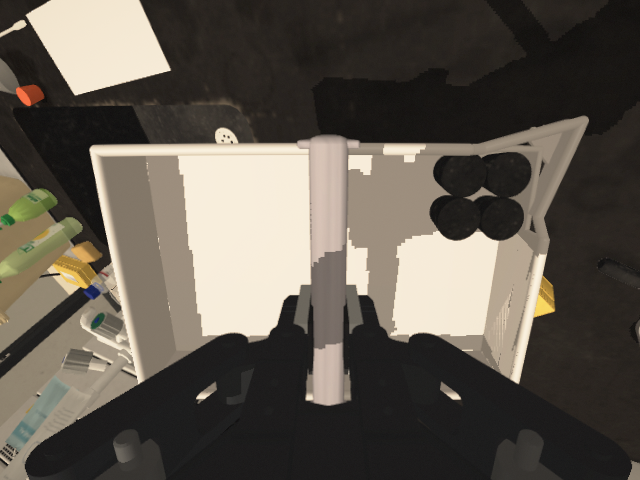

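The stoppers now form a tight 2 × 2 block in the corner at (507,174), (461,176), (456,218) and (499,217). All are standing, the tilt is 33.5°, and the orange stopper is untouched at (30,95). I'll hand in.

```bash
python3 -c "
from h import *
s=manip.get_state();print(s['position'],s['qd'].round(3),s['width'],s['clock']);print(manip.sign_off())"
```

```text
[0.55429694 0.32102838 0.26375852] [ 0.001  0.001 -0.001  0.001 -0.001  0.002] 0.01173607571243808 32.55
the job is handed in; nothing more can be done
None
```

I set the stray stopper upright in the empty half of the tray. I then lifted the tray about 20 cm by its handle, tilted it toward the pouring corner, and handed it in held still. sign_off gave no verdict.

**Last checks (at 32.55 s of the 54 s):**
- **Tilt:** 33.5°, with equal slopes along tray x and y (0.39 each).
- **Stoppers:** the final wrist picture shows all four upright in a 2 × 2 block in the corner. None had spilled, and the orange stopper was still standing on the bench.
- **Hold:** the arm was still and the tool carried a steady load of about 4 N. Handling contact never exceeded about 6 N in the readings.

**What disagreed or went differently:**
- **Extra rocking:** the first tilt lined the stoppers up in one row along the wall. I rocked the tray in the air to bunch them; a first rock only swung the row to the other wall, and a second formed an arch that I then collapsed.
- **Handle position:** the handle bar was about 4 mm from where the top view put it, and I corrected for that before gripping.
- **Grip reading:** the opening read 11.7 mm on the 14 mm bar, but the grip showed no sign of slipping.

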